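# Load the culture-plate carrier and lift it off its dock

### The job

Load the plate carrier for the porter: while it is still latched on its dock, lay the wide culture dish flat in the round tray, then stand the small dish centred on top of it, inside the raised ring of its lid. Then squeeze the carrier's spring release plate against its grip post, lift the carrier level off the dock stud without spilling the stack, and finish while holding it there, motionless, about 10 cm above the dock. Do not disturb the marker, the label roll or the oximeter.

Things in the scene. Friction and masses are not known exactly. Their poses are not given: they have to be found in the camera images.
- dock: Grey dock fixed to the worktop: base 204 x 84 mm, 10 mm thick (x -54 to +150), with a steel stud, a rest under the tray and two cheeks beside the carrier's stem. Origin on the stud axis at worktop level; x points from the stud to the tray end, z up. Stud: 11 mm neck under a 26 mm round-topped head with flat underside, top 43 mm above the worktop.
- carrier: Loose white carrier, about 0.47 kg, latched on the dock: coupler housing (x -20 to +32, y +-24, 42 mm high) with a socket over the stud head (2 mm play), grip post, stem and round tray. Origin on the socket axis at its underside, 10 mm above the worktop when docked; x points to the tray, z up. It lifts straight up, clear of the stud after 33 mm, only while the release is squeezed.
- latch (a joint): Spring release in m: 0 = out, locked under the stud head; 0.010 = squeezed to its stop; free from 0.007. Its plate slides along carrier +x, towards the grip post; 4 N to start, 8 N at the stop; springs back when let go. Pinch plate and post together, fingers closing along carrier x (62 mm over both when out, 52 mm squeezed), and lift so; a 40 N pinch carries the loaded carrier.
- release_plate (a point): Middle of the outer face of the release's upright steel finger plate, which faces away from the tray: at carrier (-36, 0, 84) mm when out, (-26, 0, 84) squeezed. The plate is 26 mm wide and reaches up to carrier z = 98.
- grip_post (a point): Middle of the outer face of the fixed white grip post, which faces the tray: at carrier (26, 0, 84) mm. The post is 28 mm wide and reaches from the housing's top (carrier z = 42) up to z = 100.
- tray_centre (a point): Centre of the round metal tray's inner floor, at carrier (105, 0, 14) mm, 24 mm above the worktop when docked. The tray is 80 mm across, inside 72 mm, with a rim 4 mm high above that floor.
- pinch (a point): Point midway between the squeezed release plate and the grip post, at carrier (0, 0, 84) mm: a gripper pointing down can close here along carrier x. Axes as the carrier's.
- wide_dish: Translucent whitish, round, lidded culture dish with a pale beige filling, 60 mm diameter, 15 mm high, with a raised ring 2.2 mm high on its lid (inside diameter 51 mm, in which the small dish stands). About 50 g. Origin at the centre of its underside, z up.
- small_dish: Translucent whitish, round, lidded culture dish with a pale beige filling, 42 mm diameter, 13 mm high, with a 2.2 mm ring on its lid. About 30 g. Origin at the centre of its underside, z up.
- marker: Bystander: marker pen 135 mm long, 17 mm thick, lying on the worktop. Origin at the centre of its underside.
- label_roll: Bystander: white roll of labels, 72 mm across, 45 mm high, standing on its flat side. Origin at the centre of its underside.
- oximeter: Bystander: finger pulse oximeter, 60 x 54 x 30 mm. Origin at the centre of its underside.
Not all that is in view belongs to the job. What is shaped like the wide_dish but orange or yellow is not meant.

How it is judged (in metres and radians):
On the way, in this order (a step that is already met when the one before it is completed fails the run):
1. the wide dish lies flat in the tray, let go, the carrier still docked (horizontal distance between wide_dish and tray_centre below 0.008 m and z of wide_dish in the frame of tray_centre between -0.003 and 0.003 m and angle between the z axis of wide_dish and the z axis of carrier, either way round below 0.06 rad and contact force between wide_dish and the fingers below 0.05 N and angle between wide_dish's own z axis and vertical below 1 rad and z of carrier in the frame of dock below 0.016 m), for 0.2 s.
2. the small dish stands flat and centred on the wide one, let go, the carrier still docked (all of step 1 and horizontal distance between small_dish and wide_dish below 0.007 m and z of small_dish in the frame of wide_dish between 0.012 and 0.018 m and angle between the z axis of small_dish and the z axis of carrier, either way round below 0.06 rad and contact force between small_dish and the fingers below 0.05 N and angle between small_dish's own z axis and vertical below 1 rad), for 0.2 s.
3. the spring release is squeezed at least 7 mm with the carrier still down on its dock (value of joint latch above 0.007 m and z of carrier in the frame of dock below 0.016 m), for 0.1 s.
At the end, for the whole second after the job is handed in: The carrier hangs in the gripper 50 to 200 mm above its docked height, within 100 mm of over the dock, still, within 8 degrees of level, off the dock; the wide dish flat in the tray within 8 mm of its centre, the small dish flat on it within 7 mm of its centre, neither touched by the fingers (z of carrier in the frame of dock between 0.06 and 0.21 m and horizontal distance between carrier and dock below 0.1 m and angle between carrier's own z axis and vertical below 0.14 rad and linear speed of carrier below 0.03 m/s and contact force between the fingers and carrier above 2 N and contact force between carrier and dock below 0.05 N and horizontal distance between wide_dish and tray_centre below 0.008 m and z of wide_dish in the frame of tray_centre between -0.003 and 0.003 m and angle between the z axis of each of wide_dish, small_dish and the z axis of carrier, either way round below 0.06 rad and contact force between each of wide_dish, small_dish and the fingers below 0.05 N and angle between each of wide_dish, small_dish's own z axis and vertical below 1 rad and horizontal distance between small_dish and wide_dish below 0.007 m and z of small_dish in the frame of wide_dish between 0.012 and 0.018 m); the arm keeps its last pose, push and grip.
It fails at once if the carrier is tipped by more than 14 degrees (angle between carrier's own z axis and vertical above 0.25 rad).
It fails at once if the marker is moved by more than 25 mm (distance of marker from where it was at the start of the episode above 0.025 m).
It fails at once if the label roll is moved by more than 25 mm (distance of label_roll from where it was at the start of the episode above 0.025 m).
It fails at once if the oximeter is moved by more than 25 mm (distance of oximeter from where it was at the start of the episode above 0.025 m).
It also fails if it takes over 70 s, if anything falls off the work surface, if the arm or the gripper's body presses on something with over 40 N, if the wrist force passes 120 N, or if a joint passes its speed limit or range.

### The arm

A 6-joint arm with a two-finger parallel gripper is mounted at the origin on a cart in front of the work surface, level with it; the furniture and walls round the work are solid. World frame = base frame: x ahead of the robot, y to its left, z up, the work surface at z = 0. Lengths are in mm, angles in rad, forces in N, time in s.
With the tool pointing down it reaches from about 425 to 950 mm from the base axis. Payload 14.7 kg.
Tool frame: the origin (TCP) lies midway between the tips of the shut fingers; the grasp point (between the pads) lies env.grip_point_offset behind it (env.grip_point_offset is the distance from the TCP to the grasp point, in mm); z points along the fingers, y is the line along which they close (so a half turn about z gives the same grasp; the last joint's range is limited). The gripper opens to 85 mm and grips with 20 to 120 N. Pads are 22 mm wide; open, the fingers measure 114 mm over their backs; the gripper's body (76 mm by 85 mm) begins 54 mm behind the grasp point. The pads swing forward as they close: fully open they stand 13 mm farther back than shut.
Start: joints at [-1.207, 0.48, 1.596, -0, 1.065, -0.047], TCP at [259.588, -595.908, 231.297] pointing down, gripper open.
Joint ranges: [-2.75, 2.75], [-0.82, 2.05], [0.23, 2.67], [-1.56, 4.7], [0.09, 2.69], [-2.92, 2.92]. Speed limits (rad/s): [1.89, 1.89, 2.39, 3.01, 3.01, 3.01].

### API

Orientations are given as a unit quaternion [x, y, z, w].
In Python, from plant import env gives the robot as it stands.
- The arm moves only by the shell command python3 -m crank 'ROWS' [FORCE]. ROWS is JSON, a list of rows, each an object with "delta_pos": the shift along the world's x, y, z in cm, a list of three; "yaw": the turn about the world's z in degrees; "gripper": the opening, from 0 (shut) to 1 (fully open). In form: [{"delta_pos": [x, y, z], "yaw": yaw, "gripper": gripper}, ...]. A call has 1 to 20 rows; each row is the pose to reach, as a shift and turn from the pose commanded when the call began; what a row does not reach only later rows make up. A row lasts 1/12 s, in which the tool goes at most 41.7 mm and 7.16 degrees, less where a joint would pass 70% of its speed; a pose out of reach is approached as far as the arm can. A call with a gripper value outside its range is refused whole. The fingers move at their own pace and stop on an object; FORCE is the grip in N (left out, the last holds). Time passes only in rows, so rows that repeat a pose let the fingers close. It gives the time, the measured TCP pose, the force, the opening and the grip force at its end, in the units of the state.
- env.get_state(): the state, without advancing time (a new reading comes with each control period).
- env.read_camera(name): name is "side" or "top" or "wrist"; returns (picture, depth): 480x640x3 uint8, blue, green, red; 480x640 float32, mm along the optical axis (not along the pixel's ray), 0 where there is no reading.
- env.calibration(name): a dict with "vertical_fov" (degrees; the focal length in pixels is half the picture's height over the tangent of half this angle, whatever the lens; pixels are square), "cx", "cy" (the principal point, pixels), "cam_to_world" (4x4, takes a point from camera to world coordinates); the wrist camera has in their place "mount" (4x4, takes a point from camera to tool coordinates, whose origin is the TCP and whose axes are the flange's). Camera axes: x right, y down, z forward; pixel columns grow to the right and rows downward; lengths in mm; the calibration is good to about 2 mm. A picture is of the moment at which its call begins: read the wrist's pose just before it. calibration takes no time and is no camera call.
- env.close_job(): hands the job in; it is judged then, once.
Trained networks look in the newest picture that a camera, given by its name, has taken for a name from the list of things; names that differ only in an ending like _2 or _b are one class to them, and where a whole thing is asked for, a point or a joint stands for the part that bears it (a point fixed in the world has none). Each returns a list of dicts, best first, with "score" (0 to 1); they miss things now and then, are a little off and sometimes report something else, mostly with a low value. They report only what shows in the picture. A call takes as long as a camera call. They do not tell look-alikes from the thing itself.
- env.recognise(camera, name): "extent" ([left, top, right, bottom] in pixels, round what is visible of it).
- env.pinpoint(camera, name): "pixel" ([column, row] in pixels: a listed point, or the origin of a listed thing).
The state is a dict: "time": time; "q": joint angles; "qvel": joint speeds; "tau": joint torques, N m; "eef_pos": TCP position; "eef_rot": TCP orientation; "contact_force": force on the tool from outside, world axes, zero at the start; "wrist_torque": the same for the moment, N m; "gripper_width": finger opening in mm; "finger_force": force on a finger pad.
Only numpy, scipy, OpenCV 4.12 (cv2) and the standard library are available. Lean on these libraries where they do the work, as an engineer would, in place of code of your own. Each camera call takes 0.05 s, during which the arm holds its last target. There are 200 camera calls.

## Working session

There is one attempt and no reset: what is moved stays moved. The work goes in short steps, Python scripts to look and compute and a shell command to move; the robot and the scene stay as the last step left them, time stands still between calls to the robot, and variables do not carry over. Pictures are saved under pics/ and viewed, at most 10 in all, crops included, and the job is handed in when it is done.

```bash
ls; mkdir -p pics
cat > h.py <<'E'
import numpy as np, cv2
from plant import env
from scipy.spatial.transform import Rotation as R
def cam(name):
    c=env.calibration(name)
    if 'cam_to_world' in c: T=np.array(c['cam_to_world'])
    else:
        s=env.get_state(); W=np.eye(4); W[:3,:3]=R.from_quat(s['eef_rot']).as_matrix(); W[:3,3]=s['eef_pos']
        T=W@np.array(c['mount'])
    f=240/np.tan(np.radians(c['vertical_fov'])/2)
    return T,f,c['cx'],c['cy']
def atz(C,px,z):   # pixel ray with world plane z
    T,f,cx,cy=C; d=T[:3,:3]@np.array([(px[0]-cx)/f,(px[1]-cy)/f,1]); o=T[:3,3]
    return o+d*(z-o[2])/d[2]
def cloud(C,dep):
    T,f,cx,cy=C; v,u=np.mgrid[:480,:640]; 
    P=np.stack([(u-cx)/f*dep,(v-cy)/f*dep,dep],-1)@T[:3,:3].T+T[:3,3]; P[dep==0]=np.nan
    return P
E
python3 - <<'E'
from h import *
for n in ['top','side']:
    C=cam(n); p,d=env.read_camera(n); cv2.imwrite(f'pics/{n}0.png',p); np.save(f'{n}0.npy',d)
    for k in ['wide_dish','small_dish','tray_centre','release_plate','grip_post','pinch','dock','marker','label_roll','oximeter']:
        print(n,k,[(np.round(r['pixel']).tolist(),round(r['score'],2),np.round(atz(C,r['pixel'],{'tray_centre':24,'release_plate':94,'grip_post':94,'pinch':94}.get(k,0))[:2]).tolist()) for r in env.pinpoint(n,k)[:4]])
print(env.grip_point_offset, env.get_state())
E
```

```text
pics
top wide_dish [([292.0, 266.0], 0.83, [490.0, -41.0]), ([216.0, 228.0], 0.61, [562.0, 94.0]), ([355.0, 254.0], 0.61, [508.0, -152.0]), ([393.0, 264.0], 0.52, [488.0, -218.0])]
top small_dish [([242.0, 296.0], 0.88, [440.0, 47.0])]
top tray_centre [([433.0, 282.0], 0.85, [453.0, -282.0])]
top release_plate [([353.0, 255.0], 0.49, [495.0, -148.0])]
top grip_post [([392.0, 266.0], 0.6, [474.0, -209.0])]
top pinch [([376.0, 259.0], 0.67, [487.0, -183.0])]
top dock [([374.0, 266.0], 0.6, [486.0, -184.0])]
top marker [([242.0, 164.0], 0.71, [679.0, 48.0])]
top label_roll [([398.0, 177.0], 0.88, [645.0, -234.0])]
top oximeter [([310.0, 332.0], 0.68, [375.0, -70.0])]
side wide_dish [([252.0, 332.0], 0.92, [563.0, 101.0]), ([334.0, 297.0], 0.9, [499.0, -41.0]), ([274.0, 287.0], 0.73, [607.0, -30.0])]
side small_dish [([344.0, 333.0], 0.64, [440.0, 46.0])]
side tray_centre [([408.0, 234.0], 0.73, [457.0, -294.0]), ([374.0, 214.0], 0.27, [561.0, -373.0])]
side release_plate [([358.0, 221.0], 0.63, [504.0, -149.0]), ([345.0, 333.0], 0.37, [380.0, 175.0])]
side grip_post [([380.0, 215.0], 0.
[... 276 characters left out ...]
time': 1.1, 'q': array([-1.20659700e+00,  4.80192234e-01,  1.59629263e+00, -2.87924468e-05,
        1.06510289e+00, -4.66215955e-02]), 'qvel': array([ 0.0003502 , -0.00245308,  0.00036746,  0.00035093,  0.00043216,
        0.00085596]), 'tau': array([ 3.10285111e-03, -9.50518084e+01, -4.30655372e+01,  5.84547297e-05,
        1.40908338e-03,  6.49401659e-05]), 'eef_pos': array([ 259.58232542, -595.91450972,  231.30434831]), 'eef_rot': array([ 9.78975924e-01,  2.03975834e-01, -1.20488536e-05,  4.40872529e-06]), 'contact_force': array([ 0.51851557,  1.51636066, -0.02233756]), 'wrist_torque': array([-0.02742002,  0.03373966,  0.04567387]), 'finger_force': 0.0, 'gripper_width': 84.99514289670428}
```

View pics/top0.png

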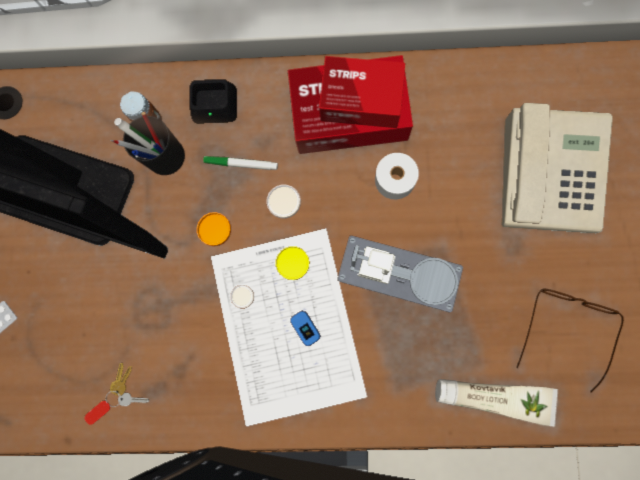

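View pics/side0.png

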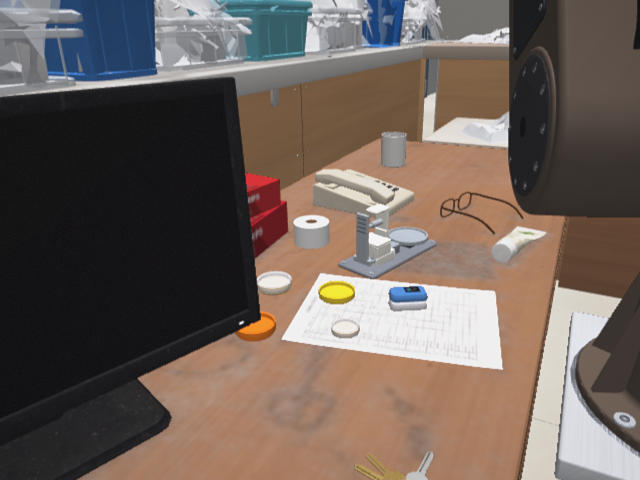

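Candidates for the wide dish in top: whitish (283,201), orange (213,228) and yellow (292,263). The whitish one fits; orange and yellow are excluded. The small dish is at (242,296), and the carrier spans (375,262) to (435,281). I'll confirm in a crop and refine the positions.

Run:
```python
from h import *
p=cv2.imread('pics/top0.png'); C=cam('top'); d=np.load('top0.npy'); P=cloud(C,d)
c=p[150:330,180:480]; cv2.imwrite('pics/crop1.png',cv2.resize(c,None,fx=2.6,fy=2.6,interpolation=cv2.INTER_CUBIC))
g=cv2.cvtColor(p,cv2.COLOR_BGR2GRAY)
hsv=cv2.cvtColor(p,cv2.COLOR_BGR2HSV)
for n,(u,v),z,r in [('wide',(283,201),15,30),('small',(242,296),13,21),('tray',(434,282),28,40)]:
    R0=int(r/38*2.2*10)+10
    x0,y0=u-26,v-26; s=cv2.resize(g[y0:y0+53,x0:x0+53],None,fx=8,fy=8,interpolation=cv2.INTER_CUBIC)
    mm=np.linalg.norm(atz(C,(u+1,v),z)-atz(C,(u,v),z)); rp=r/mm*8
    ci=cv2.HoughCircles(s,cv2.HOUGH_GRADIENT,1,400,param1=80,param2=10,minRadius=int(rp*.88),maxRadius=int(rp*1.12))
    if ci is not None:
        a=ci[0,0]; q=(x0+(a[0]+.5)/8-.5,y0+(a[1]+.5)/8-.5); print(n,q,a[2]/rp,atz(C,q,z).round(1), P[int(q[1]),int(q[0])].round(1))
for n,(u,v) in dict(monitor=(165,253),mon2=(60,150),marker=(270,165)).items(): print(n,P[v,u].round())
# carrier points above z=95
m=(P[...,2]>90)&(P[...,2]<120)&(P[...,0]>430)&(P[...,0]<540)&(P[...,1]<-120)&(P[...,1]>-330)
print(m.sum(),np.nanmin(P[m],0),np.nanmax(P[m],0))
```

```text
wide (np.float32(282.625), np.float32(200.5)) 0.9754137778288858 [605.4 -27.3  15. ] [605.9 -26.4  16.7]
monitor [509. 159.  79.]
mon2 [714. 380.  16.]
marker [672.  -5.  14.]
478 [ 466.14639057 -208.83460967   90.03851917] [ 507.96113212 -143.95642422  115.24831447]
```

View pics/crop1.png

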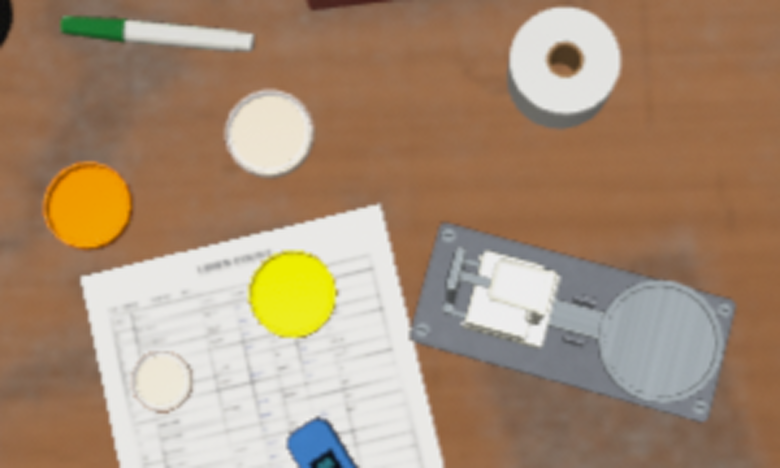

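The crop confirms it: the whitish dish with the raised lid ring at (269,133) in the crop is the wide dish. The pale small dish is on the paper at (162,381). The release plate is at (455,275), the post at (522,285) and the tray at (660,342). Next I move above the wide dish.

```bash
python3 -m crank '[{"delta_pos":[34,57,-2],"yaw":0,"gripper":1},{"delta_pos":[34,57,-2],"yaw":0,"gripper":1},{"delta_pos":[34,57,-2],"yaw":0,"gripper":1},{"delta_pos":[34,57,-2],"yaw":0,"gripper":1},{"delta_pos":[34,57,-2],"yaw":0,"gripper":1},{"delta_pos":[34,57,-2],"yaw":0,"gripper":1},{"delta_pos":[34,57,-2],"yaw":0,"gripper":1},{"delta_pos":[34,57,-2],"yaw":0,"gripper":1},{"delta_pos":[34,57,-2],"yaw":0,"gripper":1},{"delta_pos":[34,57,-2],"yaw":0,"gripper":1},{"delta_pos":[34,57,-2],"yaw":0,"gripper":1},{"delta_pos":[34,57,-2],"yaw":0,"gripper":1},{"delta_pos":[34,57,-2],"yaw":0,"gripper":1},{"delta_pos":[34,57,-2],"yaw":0,"gripper":1},{"delta_pos":[34,57,-2],"yaw":0,"gripper":1},{"delta_pos":[34,57,-2],"yaw":0,"gripper":1},{"delta_pos":[34,57,-2],"yaw":0,"gripper":1},{"delta_pos":[34,57,-2],"yaw":0,"gripper":1},{"delta_pos":[34,57,-2],"yaw":0,"gripper":1},{"delta_pos":[34,57,-2],"yaw":0,"gripper":1}]'
cat > look.py <<'E'
from h import *
import sys
# usage: look.py tag name z ...
s=env.get_state(); C=cam('wrist'); p,d=env.read_camera('wrist'); cv2.imwrite(f'pics/{sys.argv[1]}.png',p); P=cloud(C,d); np.save(sys.argv[1]+'.npy',P)
print('t',s['time'],'tcp',s['eef_pos'].round(1))
a=sys.argv[2:]
for n,z in zip(a[::2],a[1::2]):
    for r in env.pinpoint('wrist',n)[:2]: print(n,np.round(r['pixel']),round(r['score'],2),atz(C,r['pixel'],float(z)).round(1))
    for r in env.recognise('wrist',n)[:2]:
        e=r['extent']; print('  ext',np.round(e),round(r['score'],2))
E
python3 look.py w1 wide_dish 0
```

```text
time: 2.77
eef_pos: [599.1, -26.8, 211.3]
eef_rot: [0.979, 0.204, -0.0, 0.0]
contact_force: [0.2, 0.4, -0.0]
gripper_width: 85.3
finger_force: 0.0
t 2.7667 tcp [599.1 -26.8 211.3]
wide_dish [192. 198.] 0.97 [560.3  97.1   0. ]
wide_dish [322. 203.] 0.85 [608.7 -27.4   0. ]
  ext [263. 276. 319. 333.] 0.8
  ext [292. 176. 351. 238.] 0.7
```

View pics/w1.png

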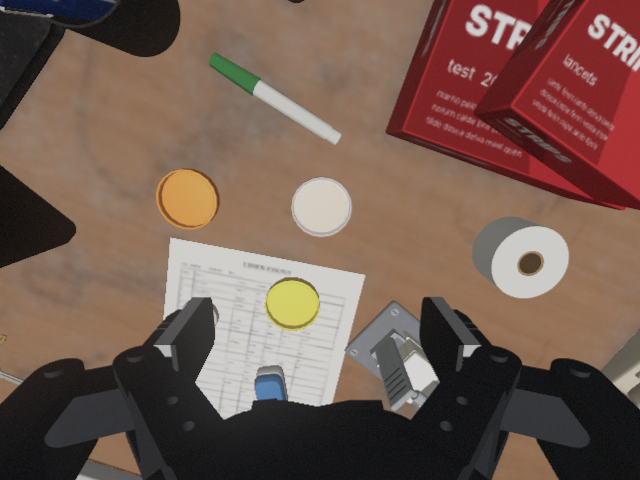

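```bash
cat > fit.py <<'E'
from h import *
import sys
# fit.py img u v z half : GrabCut blob at seed -> circle on plane z (wrist pose as now)
def fit(C,p,u,v,z,half):
    m=np.full(p.shape[:2],cv2.GC_BGD,np.uint8); cv2.circle(m,(u,v),int(half*1.35),cv2.GC_PR_BGD,-1); cv2.circle(m,(u,v),half,cv2.GC_PR_FGD,-1); cv2.circle(m,(u,v),int(half*.6),cv2.GC_FGD,-1)
    cv2.grabCut(p,m,None,np.zeros((1,65)),np.zeros((1,65)),4,cv2.GC_INIT_WITH_MASK)
    k=((m==1)|(m==3)).astype(np.uint8); cs,_=cv2.findContours(k,0,1); c=max(cs,key=cv2.contourArea)[:,0]
    W=np.array([atz(C,q,z)[:2] for q in c],np.float32); (x,y),(a,b),_=cv2.fitEllipse(W); return x,y,a,b
if __name__=='__main__':
    p=cv2.imread(sys.argv[1]); print(np.round(fit(cam(sys.argv[6] if len(sys.argv)>6 else 'wrist'),p,int(sys.argv[2]),int(sys.argv[3]),float(sys.argv[4]),int(sys.argv[5])),1))
E
python3 fit.py pics/w1.png 321 207 13 30
python3 fit.py pics/top0.png 283 201 13 16 top; python3 fit.py pics/top0.png 242 296 11 11 top;python3 fit.py pics/top0.png 434 281 28 23 top
```

```text
[606.7 -27.3  58.9  59.6]
[606.2 -27.5  57.8  58.8]
[438.8  46.2  39.5  41.5]
[ 455.9 -280.5   75.7   85.4]
```

```bash
python3 -m crank '[{"delta_pos":[0.7,-0.1,-8],"yaw":0,"gripper":1},{"delta_pos":[0.7,-0.1,-8],"yaw":0,"gripper":1},{"delta_pos":[0.7,-0.1,-16],"yaw":0,"gripper":1},{"delta_pos":[0.7,-0.1,-16],"yaw":0,"gripper":1},{"delta_pos":[0.7,-0.1,-19],"yaw":0,"gripper":1},{"delta_pos":[0.7,-0.1,-20.9],"yaw":0,"gripper":1},{"delta_pos":[0.7,-0.1,-20.9],"yaw":0,"gripper":1},{"delta_pos":[0.7,-0.1,-20.9],"yaw":0,"gripper":0.6},{"delta_pos":[0.7,-0.1,-20.9],"yaw":0,"gripper":0.6},{"delta_pos":[0.7,-0.1,-20.9],"yaw":0,"gripper":0.6},{"delta_pos":[0.7,-0.1,-20.9],"yaw":0,"gripper":0.6},{"delta_pos":[0.7,-0.1,-20.9],"yaw":0,"gripper":0.6},{"delta_pos":[0.7,-0.1,-20.9],"yaw":0,"gripper":0.6},{"delta_pos":[0.7,-0.1,-20.9],"yaw":0,"gripper":0.6}]' 25
```

```text
time: 4.08
eef_pos: [607.8, -27.2, 4.3]
eef_rot: [0.979, 0.204, 0.001, 0.0]
contact_force: [-2.3, -2.5, 10.4]
gripper_width: 58.6
finger_force: 27.6
```

```bash
python3 -m crank '[{"delta_pos":[0,0,2],"yaw":0,"gripper":0.6},{"delta_pos":[0,0,5],"yaw":0,"gripper":0.6},{"delta_pos":[0,0,9],"yaw":0,"gripper":0.6},{"delta_pos":[0,0,13],"yaw":0,"gripper":0.6},{"delta_pos":[-2,-3,17],"yaw":7,"gripper":0.6},{"delta_pos":[-4,-6,20],"yaw":14,"gripper":0.6},{"delta_pos":[-6,-9,20],"yaw":21,"gripper":0.6},{"delta_pos":[-8,-12,20],"yaw":28,"gripper":0.6},{"delta_pos":[-10,-15,20],"yaw":35,"gripper":0.6},{"delta_pos":[-12,-18,20],"yaw":42,"gripper":0.6},{"delta_pos":[-14,-22,20],"yaw":49,"gripper":0.6},{"delta_pos":[-15.2,-25.4,20],"yaw":50,"gripper":0.6},{"delta_pos":[-15.2,-25.4,20],"yaw":50,"gripper":0.6},{"delta_pos":[-15.2,-25.4,20],"yaw":50,"gripper":0.6},{"delta_pos":[-15.2,-25.4,20],"yaw":50,"gripper":0.6},{"delta_pos":[-15.2,-25.4,20],"yaw":50,"gripper":0.6}]'
python3 look.py w2 tray_centre 24 grip_post 94 release_plate 94 pinch 94 dock 0
```

```text
time: 5.42
eef_pos: [454.9, -280.4, 202.9]
eef_rot: [0.801, 0.598, 0.0, 0.0]
contact_force: [-0.9, -0.0, 0.0]
gripper_width: 58.3
finger_force: 27.2
t 5.4167 tcp [ 454.9 -280.4  202.9]
tray_centre [322. 221.] 0.58 [ 458.3 -283.1   24. ]
  ext [277.  20. 361. 248.] 0.6
grip_post [320. 127.] 0.89 [ 479.3 -204.3   94. ]
  ext [277.  21. 361. 248.] 0.78
release_plate [322.  28.] 0.58 [ 497.6 -146.8   94. ]
  ext [301.  19. 342.  70.] 0.67
  ext [120.   1. 184.  33.] 0.51
pinch [319.  86.] 0.69 [ 486.1 -178.7   94. ]
pinch [318. 106.] 0.34 [ 482.  -190.5   94. ]
  ext [276.  20. 362. 251.] 0.96
  ext [273.  38. 371. 250.] 0.57
```

View pics/w2.png

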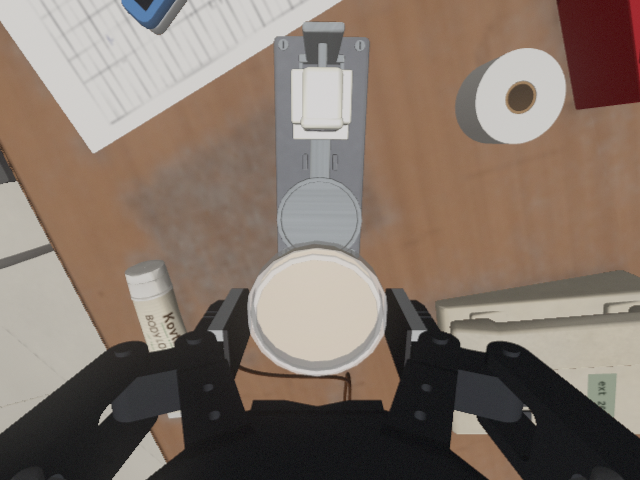

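Run:
```python
from h import *
from fit import fit
C=cam('wrist');p=cv2.imread('pics/w2.png');P=np.load('w2.npy')
print('tcp',env.get_state()['eef_pos'].round(1),'depth dish',P[310,318].round(1),'tray',P[220,319].round(1),'post',P[110,322].round(1))
L,Rr,U=[atz(C,q,28)[:2] for q in [(277,219),(361.5,219),(319.3,178)]]
print('tray rim',L,Rr,U)
t=(L+Rr)/2; print('tray c from LR',t, 'dia',np.linalg.norm(L-Rr))
h=atz(C,(322,45),10)[:2]; ax=t-h; ax/=np.linalg.norm(ax); print('axis deg',np.degrees(np.arctan2(ax[1],ax[0])),'c from U',U+ax*40)
print('dish',fit(C,p,318,310,213,68), fit(C,p,318,310,210,68))
print('trayfit',fit(C,p,319,216,28,41))
c=p[0:260,250:390]; cv2.imwrite('pics/w2c.png',cv2.resize(c,None,fx=2.3,fy=2.3))
g=cv2.GaussianBlur(cv2.cvtColor(p,cv2.COLOR_BGR2GRAY),(3,3),0).astype(int)
for v in [50,150,160,205,215,225]: 
    e=np.abs(np.gradient(g[v].astype(float)));print(v,[(u,int(e[u])) for u in range(265,375) if e[u]>8 and e[u]>=e[u-1] and e[u]>e[u+1]])
```

```text
tcp [ 454.6 -280.8  202.3] depth dish [ 455.8 -277.2  214.9] tray [ 456.2 -281.8   24.4] post [ 483.1 -195.   109. ]
tray rim [ 418.70482835 -269.15890952] [ 494.28112298 -291.48095432] [ 467.1862322  -244.04328484]
tray c from LR [ 456.49297566 -280.31993192] dia 78.80387042385883
axis deg -107.30431840446258 c from U [ 455.28835885 -282.23282018]
dish (453.1705017089844, -282.73895263671875, 59.52397537231445, 65.21231079101562) (453.6918640136719, -281.8709411621094, 60.05293655395508, 60.40460205078125)
trayfit (456.4584655761719, -278.8280029296875, 82.06661987304688, 88.38117980957031)
50 [(305, 16), (318, 28), (326, 23), (339, 17), (357, 9)]
150 [(310, 9), (329, 12)]
160 [(306, 10), (309, 13), (331, 12), (333, 11)]
205 [(279, 13), (282, 9), (285, 9), (353, 9), (360, 14)]
215 [(277, 20), (280, 12), (282, 10), (361, 18)]
225 [(277, 15), (280, 10), (283, 10), (355, 10), (357, 9), (361, 17)]
```

```bash
python3 -c "
from h import *
print(np.round(env.calibration('wrist')['mount'],2))"
python3 -m crank '[{"delta_pos":[0.2,0,-4],"yaw":0,"gripper":0.6},{"delta_pos":[0.2,0,-8],"yaw":0,"gripper":0.6},{"delta_pos":[0.2,0,-12],"yaw":0,"gripper":0.6},{"delta_pos":[0.2,0,-14],"yaw":0,"gripper":0.6},{"delta_pos":[0.2,0,-15.5],"yaw":0,"gripper":0.6},{"delta_pos":[0.2,0,-16.5],"yaw":0,"gripper":0.6},{"delta_pos":[0.2,0,-17],"yaw":0,"gripper":0.6},{"delta_pos":[0.2,0,-17],"yaw":0,"gripper":0.6},{"delta_pos":[0.2,0,-17],"yaw":0,"gripper":0.6}]'
python3 look.py w3
```

```text
[[  -0.     -0.96   -0.28   70.76]
 [   1.     -0.     -0.     -0.46]
 [   0.     -0.28    0.96 -142.77]
 [   0.      0.      0.      1.  ]]
time: 6.72
eef_pos: [456.9, -281.2, 32.9]
eef_rot: [0.801, 0.599, 0.0, 0.0]
contact_force: [0.2, -0.3, -0.7]
gripper_width: 58.5
finger_force: 27.3
t 6.7167 tcp [ 456.9 -281.2   32.9]
```

```bash
python3 -m crank '[{"delta_pos":[0,0,-0.3],"yaw":0,"gripper":0.6},{"delta_pos":[0,0,-0.3],"yaw":0,"gripper":0.6},{"delta_pos":[0,0,-0.3],"yaw":0,"gripper":0.6}]'
python3 -m crank '[{"delta_pos":[0,0,-0.2],"yaw":0,"gripper":0.6},{"delta_pos":[0,0,-0.2],"yaw":0,"gripper":0.6},{"delta_pos":[0,0,-0.2],"yaw":0,"gripper":0.6}]'
```

```text
time: 7.02
eef_pos: [456.8, -281.1, 29.7]
eef_rot: [0.801, 0.599, 0.0, 0.0]
contact_force: [-0.1, 0.0, 0.1]
gripper_width: 58.4
finger_force: 27.3
time: 7.27
eef_pos: [456.8, -281.0, 27.5]
eef_rot: [0.801, 0.599, 0.0, 0.0]
contact_force: [0.3, -0.8, 3.6]
gripper_width: 58.2
finger_force: 29.8
```

View pics/w3.png

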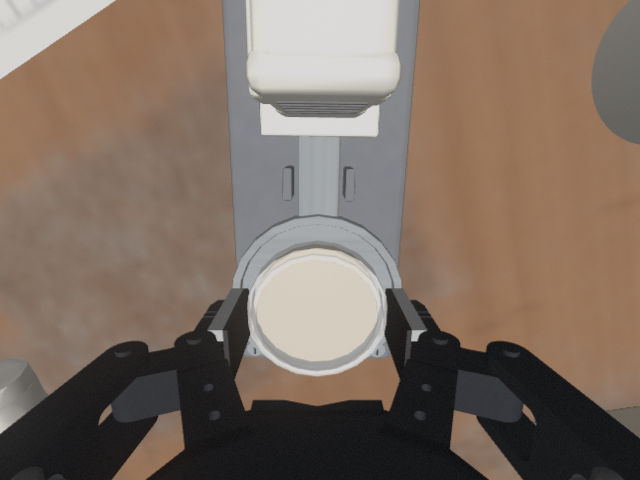

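The dish sits above the tray at (318,310), concentric left and right with the tray rim (235 to 402). Contact came at TCP z≈28, as expected, so I'm releasing and rising.

```bash
python3 -m crank '[{"delta_pos":[0,0,0],"yaw":0,"gripper":0.85},{"delta_pos":[0,0,0],"yaw":0,"gripper":0.85},{"delta_pos":[0,0,0],"yaw":0,"gripper":1},{"delta_pos":[0,0,0],"yaw":0,"gripper":1},{"delta_pos":[0,0,4],"yaw":0,"gripper":1},{"delta_pos":[0,0,8],"yaw":0,"gripper":1},{"delta_pos":[0,0,12],"yaw":0,"gripper":1},{"delta_pos":[0,0,16],"yaw":0,"gripper":1},{"delta_pos":[0,0,17.5],"yaw":0,"gripper":1},{"delta_pos":[0,0,17.5],"yaw":0,"gripper":1},{"delta_pos":[0,0,17.5],"yaw":0,"gripper":1}]'
python3 look.py w4 tray_centre 24 wide_dish 24
```

```text
time: 8.18
eef_pos: [457.0, -281.2, 203.3]
eef_rot: [0.801, 0.599, 0.0, 0.001]
contact_force: [-0.3, 0.3, -0.6]
gripper_width: 85.6
finger_force: 0.0
t 8.1833 tcp [ 457.  -281.2  203.3]
  ext [276.  21. 356. 260.] 0.83
wide_dish [317. 215.] 0.94 [ 457.5 -277.8   24. ]
wide_dish [489. 102.] 0.67 [ 629.3 -224.2   24. ]
  ext [284. 188. 347. 254.] 0.82
  ext [118.   4. 182.  37.] 0.25
```

View pics/w4.png

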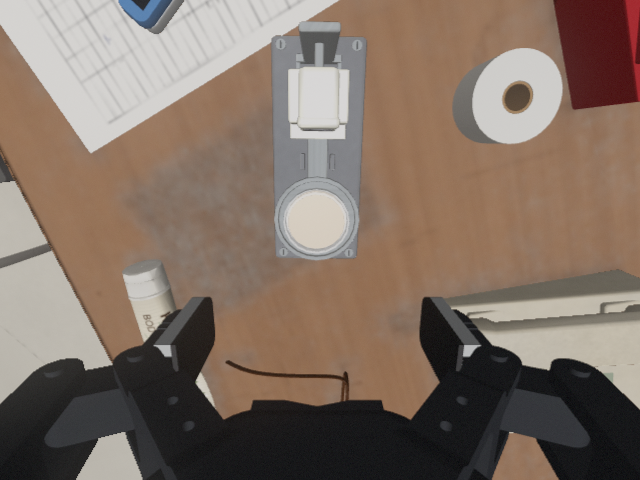

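The dish lies in the tray at (317,220), inside the rim (275–359, 177–261). I'll quantify the offset and plan the small dish.

Run:
```python
from h import *
from fit import fit
C=cam('wrist');p=cv2.imread('pics/w4.png')
print('dish',np.round(fit(C,p,317,220,37,32),1))
print('rim',np.round(fit(C,p,317,219,28,42),1), atz(C,(317,219),28).round(1))
print(env.get_state()['eef_pos'].round(1), np.load('w4.npy')[220,317])
```

```text
dish [ 455.4 -277.6   74.8   75.4]
rim [ 453.6 -282.4   82.1   83.9] [ 455.7 -279.    28. ]
[ 456.  -280.5  201.1] [ 457.52366838 -279.05374677   39.34745703]
```

```bash
cat > rad.py <<'E'
from h import *
from scipy.optimize import least_squares
# radial edge circle fit on plane z: brightness edge near radius r (mm), sign: -1 bright inside
def rad(C,p,c0,z,r,tol=5,sat=False,it=4):
    g=cv2.cvtColor(p,cv2.COLOR_BGR2GRAY) if not sat else cv2.cvtColor(p,cv2.COLOR_BGR2HSV)[...,1]
    g=cv2.GaussianBlur(g,(3,3),0).astype(np.float32); T,f,cx,cy=C; c=np.array(c0,float); Ti=np.linalg.inv(T)
    for _ in range(it):
        th=np.linspace(0,2*np.pi,120,endpoint=False); rr=np.arange(r-tol,r+tol,.25)
        X=c[0]+rr[None]*np.cos(th)[:,None]; Y=c[1]+rr[None]*np.sin(th)[:,None]
        Q=np.stack([X,Y,np.full_like(X,z),np.ones_like(X)],-1)@Ti.T
        u=(Q[...,0]/Q[...,2]*f+cx).astype(np.float32); v=(Q[...,1]/Q[...,2]*f+cy).astype(np.float32)
        s=cv2.remap(g,u,v,cv2.INTER_LINEAR); e=np.abs(np.gradient(s,axis=1)); k=e.argmax(1)
        W=c+rr[k][:,None]*np.stack([np.cos(th),np.sin(th)],-1)
        o=least_squares(lambda q:np.hypot(*(W-q[:2]).T)-q[2],[*c,r],loss='soft_l1',f_scale=.7); c=o.x[:2]
    return o.x.round(2), float(np.median(np.abs(o.fun)).round(2))
E
python3 - <<'E'
from rad import *
C=cam('wrist'); s=env.get_state()['eef_pos'].round(1); p,d=env.read_camera('wrist'); cv2.imwrite('pics/w5.png',p)
print(s,'dish',rad(C,p,(456,-280),39,30,4),rad(C,p,(456,-280),39,30,4,True),'rim',rad(C,p,(456,-280),28,40,4),rad(C,p,(456,-280),28,40,4,True))
E
python3 - <<'E'
from rad import *
C=cam('top'); p=cv2.imread('pics/top0.png'); print('small',rad(C,p,(439,46),13,21,5),rad(C,p,(439,46),13,21,5,True))
E
```

```text
[ 456.  -280.5  201.1] dish (array([ 455.8 , -281.44,   30.48]), 0.47) (array([ 456.63, -278.6 ,   26.66]), 0.32) rim (array([ 456.54, -280.31,   38.68]), 1.0) (array([ 456.32, -280.71,   40.29]), 1.12)
small (array([438.68,  45.32,  17.89]), 0.61) (array([438.51,  46.04,  21.25]), 0.5)
```

```bash
python3 -m crank '[{"delta_pos":[-0.2,4,0],"yaw":0,"gripper":1},{"delta_pos":[-0.4,8,0],"yaw":0,"gripper":1},{"delta_pos":[-0.6,12,0],"yaw":0,"gripper":1},{"delta_pos":[-0.8,16,0],"yaw":0,"gripper":1},{"delta_pos":[-1,20,0],"yaw":0,"gripper":1},{"delta_pos":[-1.2,24,0],"yaw":0,"gripper":1},{"delta_pos":[-1.5,28,0],"yaw":0,"gripper":1},{"delta_pos":[-1.7,31,0],"yaw":0,"gripper":1},{"delta_pos":[-1.7,32.6,0],"yaw":0,"gripper":1},{"delta_pos":[-1.7,32.6,0],"yaw":0,"gripper":1},{"delta_pos":[-1.7,32.6,0],"yaw":0,"gripper":1},{"delta_pos":[-1.7,32.6,0],"yaw":0,"gripper":1},{"delta_pos":[-1.7,32.6,0],"yaw":0,"gripper":1}]'
python3 - <<'E'
from rad import *
env.read_camera('wrist')
C=cam('wrist'); s=env.get_state()['eef_pos'].round(1); p,d=env.read_camera('wrist'); cv2.imwrite('pics/w6.png',p)
print(s,[(r['pixel'],r['score'],atz(C,r['pixel'],0)) for r in env.pinpoint('wrist','small_dish')[:2]],rad(C,p,(438.6,46),13,21,4),rad(C,p,(438.6,46),13,21,4,True))
E
```

```text
time: 9.57
eef_pos: [439.6, 44.3, 202.1]
eef_rot: [0.801, 0.598, -0.0, -0.0]
contact_force: [0.4, 0.3, -0.0]
gripper_width: 85.2
finger_force: 0.0
[439.6  44.3 202.1] [([315.4, 210.9], 0.83, array([438.44163929,  47.85883942,   0.        ]))] (array([441.47,  49.93,  19.63]), 0.66) (array([440.06,  50.62,  19.2 ]), 0.61)
```

```bash
python3 -m crank '[{"delta_pos":[-0.1,0.3,-4],"yaw":0,"gripper":1},{"delta_pos":[-0.1,0.3,-8],"yaw":0,"gripper":1},{"delta_pos":[-0.1,0.3,-12],"yaw":0,"gripper":1},{"delta_pos":[-0.1,0.3,-15],"yaw":0,"gripper":1},{"delta_pos":[-0.1,0.3,-18],"yaw":0,"gripper":1},{"delta_pos":[-0.1,0.3,-19.8],"yaw":0,"gripper":1},{"delta_pos":[-0.1,0.3,-19.8],"yaw":0,"gripper":1},{"delta_pos":[-0.1,0.3,-19.8],"yaw":0,"gripper":0.4},{"delta_pos":[-0.1,0.3,-19.8],"yaw":0,"gripper":0.4},{"delta_pos":[-0.1,0.3,-19.8],"yaw":0,"gripper":0.4},{"delta_pos":[-0.1,0.3,-19.8],"yaw":0,"gripper":0.4},{"delta_pos":[-0.1,0.3,-19.8],"yaw":0,"gripper":0.4},{"delta_pos":[-0.1,0.3,-19.8],"yaw":0,"gripper":0.4},{"delta_pos":[-0.1,0.3,-19.8],"yaw":0,"gripper":0.4}]' 20
```

```text
time: 10.88
eef_pos: [439.6, 48.1, 5.7]
eef_rot: [0.801, 0.599, 0.001, 0.001]
contact_force: [0.7, -1.3, 13.0]
gripper_width: 40.8
finger_force: 18.6
```

```bash
python3 -m crank '[{"delta_pos":[0,0,2],"yaw":0,"gripper":0.4},{"delta_pos":[0,0,5],"yaw":0,"gripper":0.4},{"delta_pos":[0,0,9],"yaw":0,"gripper":0.4},{"delta_pos":[0,0,13],"yaw":0,"gripper":0.4},{"delta_pos":[0,-2,17],"yaw":0,"gripper":0.4},{"delta_pos":[0.2,-5,19.6],"yaw":0,"gripper":0.4},{"delta_pos":[0.4,-9,19.6],"yaw":0,"gripper":0.4},{"delta_pos":[0.6,-13,19.6],"yaw":0,"gripper":0.4},{"delta_pos":[0.8,-17,19.6],"yaw":0,"gripper":0.4},{"delta_pos":[1,-21,19.6],"yaw":0,"gripper":0.4},{"delta_pos":[1.2,-25,19.6],"yaw":0,"gripper":0.4},{"delta_pos":[1.4,-29,19.6],"yaw":0,"gripper":0.4},{"delta_pos":[1.6,-32,19.6],"yaw":0,"gripper":0.4},{"delta_pos":[1.6,-32.9,19.6],"yaw":0,"gripper":0.4},{"delta_pos":[1.6,-32.9,19.6],"yaw":0,"gripper":0.4},{"delta_pos":[1.6,-32.9,19.6],"yaw":0,"gripper":0.4},{"delta_pos":[1.6,-32.9,19.6],"yaw":0,"gripper":0.4},{"delta_pos":[1.6,-32.9,19.6],"yaw":0,"gripper":0.4}]'
python3 - <<'E'
from rad import *
env.read_camera('wrist')
C=cam('wrist'); s=env.get_state()['eef_pos']; p,d=env.read_camera('wrist'); cv2.imwrite('pics/w7.png',p); P=cloud(C,d)
print(s.round(1),'depth',[P[v,318].round(1) for v in (290,310,330)])
zt=s[2]-5.7+13
for z in (zt,zt-1): print('small',rad(C,p,s[:2],z,21,5),rad(C,p,s[:2],z,21,5,True))
print('wide',rad(C,p,(456,-281),39,30,4))
E
```

```text
time: 12.38
eef_pos: [454.5, -279.6, 200.6]
eef_rot: [0.801, 0.599, 0.0, -0.0]
contact_force: [-0.9, 0.7, 0.5]
gripper_width: 40.7
finger_force: 20.6
[ 454.6 -279.7  200.6] depth [array([ 457.5, -269.9,  207.8]), array([ 454.7, -279.5,  206.6]), array([ 452.1, -288.3,  207.5])]
small (array([ 454.06, -279.8 ,   20.67]), 0.16) (array([ 454.49, -278.46,   21.65]), 0.55)
small (array([ 453.92, -280.29,   20.82]), 0.17) (array([ 454.46, -279.01,   21.83]), 0.51)
wide (array([ 455.83, -281.43,   30.49]), 0.5)
```

View pics/w7.png

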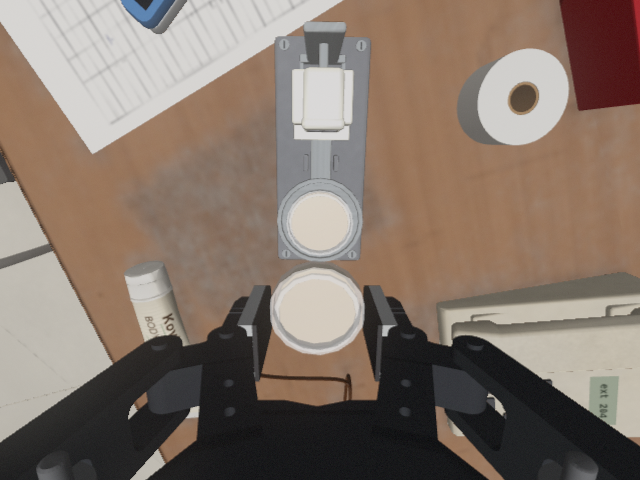

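The small dish is held centred at (318,310), and the wide dish lies in the tray at (320,221). I'm lowering now.

```bash
python3 -m crank '[{"delta_pos":[0.2,-0.15,-4],"yaw":0,"gripper":0.4},{"delta_pos":[0.2,-0.15,-8],"yaw":0,"gripper":0.4},{"delta_pos":[0.2,-0.15,-12],"yaw":0,"gripper":0.4},{"delta_pos":[0.2,-0.15,-14],"yaw":0,"gripper":0.4},{"delta_pos":[0.2,-0.15,-15],"yaw":0,"gripper":0.4},{"delta_pos":[0.2,-0.15,-15.2],"yaw":0,"gripper":0.4},{"delta_pos":[0.2,-0.15,-15.2],"yaw":0,"gripper":0.4},{"delta_pos":[0.2,-0.15,-15.2],"yaw":0,"gripper":0.4}]'
python3 -m crank '[{"delta_pos":[0,0,-0.2],"yaw":0,"gripper":0.4},{"delta_pos":[0,0,-0.2],"yaw":0,"gripper":0.4},{"delta_pos":[0,0,-0.2],"yaw":0,"gripper":0.4}]'
python3 -m crank '[{"delta_pos":[0,0,-0.15],"yaw":0,"gripper":0.4},{"delta_pos":[0,0,-0.15],"yaw":0,"gripper":0.4},{"delta_pos":[0,0,-0.15],"yaw":0,"gripper":0.4}]'
```

```text
time: 13.15
eef_pos: [457.5, -282.8, 49.7]
eef_rot: [0.801, 0.599, 0.0, 0.001]
contact_force: [0.0, -1.1, -0.2]
gripper_width: 40.4
finger_force: 20.7
time: 13.4
eef_pos: [457.0, -282.7, 47.2]
eef_rot: [0.801, 0.599, 0.0, 0.001]
contact_force: [-0.2, -0.2, 0.6]
gripper_width: 40.5
finger_force: 20.7
time: 13.65
eef_pos: [456.6, -282.5, 44.9]
eef_rot: [0.801, 0.599, 0.0, 0.0]
contact_force: [-0.7, 0.4, 1.3]
gripper_width: 40.6
finger_force: 20.8
```

```bash
python3 -m crank '[{"delta_pos":[0,0.1,0.1],"yaw":0,"gripper":0.4},{"delta_pos":[0,0.1,0.1],"yaw":0,"gripper":0.4},{"delta_pos":[0,0.1,-0.1],"yaw":0,"gripper":0.4},{"delta_pos":[0,0.1,-0.1],"yaw":0,"gripper":0.4},{"delta_pos":[0,0.1,-0.1],"yaw":0,"gripper":0.4}]'
```

```text
time: 14.07
eef_pos: [456.8, -281.5, 44.1]
eef_rot: [0.801, 0.599, 0.0, 0.0]
contact_force: [-0.6, 0.9, 7.5]
gripper_width: 40.5
finger_force: 22.9
```

```bash
python3 -m crank '[{"delta_pos":[0,0,0.05],"yaw":0,"gripper":0.65},{"delta_pos":[0,0,0.05],"yaw":0,"gripper":0.65},{"delta_pos":[0,0,0.05],"yaw":0,"gripper":0.8},{"delta_pos":[0,0,0.05],"yaw":0,"gripper":1},{"delta_pos":[0,0,0.1],"yaw":0,"gripper":1},{"delta_pos":[0,0,4],"yaw":0,"gripper":1},{"delta_pos":[0,0,8],"yaw":0,"gripper":1},{"delta_pos":[0,0,12],"yaw":0,"gripper":1},{"delta_pos":[0,0,15.6],"yaw":0,"gripper":1},{"delta_pos":[0,0,15.6],"yaw":0,"gripper":1},{"delta_pos":[0,0,15.6],"yaw":0,"gripper":1},{"delta_pos":[0,0,15.6],"yaw":0,"gripper":1}]'
python3 - <<'E'
from rad import *
env.read_camera('wrist')
C=cam('wrist'); s=env.get_state()['eef_pos']; p,d=env.read_camera('wrist'); cv2.imwrite('pics/w8.png',p); P=cloud(C,d)
cv2.imwrite('pics/w8c.png',cv2.resize(p[0:270,250:390],None,fx=2.2,fy=2.2,interpolation=cv2.INTER_CUBIC))
print(s.round(1),P[215,319].round(1))
print('small',rad(C,p,(456,-281.5),52,21,4),'wide',rad(C,p,(456,-281.5),39,30,4))
for n,z in [('release_plate',94),('grip_post',94),('pinch',94)]: print(n,[(np.round(r['pixel']),round(r['score'],2),atz(C,r['pixel'],z).round(1)) for r in env.pinpoint('wrist',n)[:2]])
# post top / housing top edges, plate top by depth
for lo,hi,t in [(104,116,'posttop'),(102,115,'x'),(46,58,'housing')]:
    m=(P[...,2]>lo)&(P[...,2]<hi)&(P[...,1]>-225)&(P[...,1]<-130)&(P[...,0]>440)&(P[...,0]<530)
    Q=P[m][:,:2]; Q=Q[~np.isnan(Q[:,0])]; print(t,len(Q),cv2.minAreaRect(Q.astype(np.float32)), np.median(P[m][:,2]))
E
```

```text
time: 15.07
eef_pos: [456.4, -281.3, 199.7]
eef_rot: [0.801, 0.599, 0.0, 0.0]
contact_force: [-0.1, 0.8, -0.4]
gripper_width: 85.6
finger_force: 0.0
[ 456. -281.  199.] [ 460.1 -271.    53.5]
small (array([ 455.93, -286.04,   22.14]), 1.1) wide (array([ 455.85, -281.42,   30.45]), 0.46)
release_plate [(array([322.,  25.]), 0.62, array([ 498.7, -146.4,   94. ]))]
grip_post [(array([318., 129.]), 0.91, array([ 478.5, -205.3,   94. ]))]
pinch [(array([318.,  86.]), 0.67, array([ 486.1, -179.7,   94. ]))]
posttop 3126 ((488.02191162109375, -175.80726623535156), (62.33536911010742, 27.577178955078125), 73.86840057373047) 109.62197384800106
x 3169 ((488.02191162109375, -175.80726623535156), (62.33536911010742, 27.577178955078125), 73.86840057373047) 109.60201850427313
housing 1207 ((488.0878601074219, -177.81130981445312), (58.13090515136719, 48.06883239746094), 72.40279388427734) 51.9784856501804
```

View pics/w8c.png

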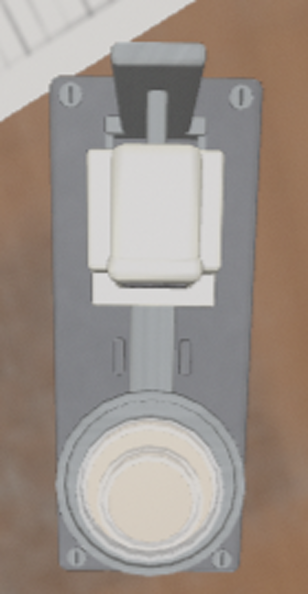

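The stack stands concentric: in the crop, wide at (150,489) and small at (151,495), a shift that parallax explains. The latched plate and post rectangle, measured by depth, is 62.3 × 27.6 mm with its axis at -106.1°. That puts the pinch point at about (486.5,-180.5).

```bash
python3 -m crank '[{"delta_pos":[0.4,1,1],"yaw":-7,"gripper":1},{"delta_pos":[0.7,2,1],"yaw":-14,"gripper":1},{"delta_pos":[1,3,1],"yaw":-21,"gripper":1},{"delta_pos":[1.3,4,1],"yaw":-28,"gripper":1},{"delta_pos":[1.6,5,1],"yaw":-35,"gripper":1},{"delta_pos":[1.9,6,1],"yaw":-42,"gripper":1},{"delta_pos":[2.2,7,1],"yaw":-49,"gripper":1},{"delta_pos":[2.5,8,1],"yaw":-56,"gripper":1},{"delta_pos":[2.8,9,1],"yaw":-63,"gripper":1},{"delta_pos":[3.1,10,1],"yaw":-70,"gripper":1},{"delta_pos":[3.2,10.4,1],"yaw":-77,"gripper":1},{"delta_pos":[3.2,10.4,1],"yaw":-84,"gripper":1},{"delta_pos":[3.2,10.4,1],"yaw":-90,"gripper":1},{"delta_pos":[3.2,10.4,1],"yaw":-90,"gripper":1},{"delta_pos":[3.2,10.4,1],"yaw":-90,"gripper":1},{"delta_pos":[3.2,10.4,1],"yaw":-90,"gripper":1}]'
python3 - <<'E'
from rad import *
env.read_camera('wrist')
s=env.get_state(); C=cam('wrist'); p,d=env.read_camera('wrist'); cv2.imwrite('pics/w9.png',p); P=cloud(C,d)
ty=R.from_quat(s['eef_rot']).as_matrix()[:,1]; print(s['eef_pos'].round(1),'tooly deg',np.degrees(np.arctan2(ty[1],ty[0])))
for lo,hi,x0,x1,y0,y1,t in [(104,116,440,530,-225,-130,'posttop'),(46,58,410,500,-320,-235,'small'),(34,44,410,500,-320,-235,'wide')]:
    m=(P[...,2]>lo)&(P[...,2]<hi)&(P[...,1]>y0)&(P[...,1]<y1)&(P[...,0]>x0)&(P[...,0]<x1)
    if m.sum()>10: Q=P[m][:,:2].astype(np.float32); print(t,len(Q),cv2.minAreaRect(Q),cv2.minEnclosingCircle(Q),np.median(P[m][:,2]))
E
```

```text
time: 16.65
eef_pos: [488.4, -177.4, 209.4]
eef_rot: [0.99, -0.141, -0.0, -0.0]
contact_force: [-0.1, 0.8, -0.2]
gripper_width: 85.2
finger_force: 0.0
[ 488.5 -177.5  209.5] tooly deg -106.29096448696303
posttop 2010 ((489.2506408691406, -175.9339141845703), (61.88851547241211, 27.117586135864258), 73.4193115234375) ((489.4503173828125, -175.88401794433594), 32.580413818359375) 109.71137413102613
small 1758 ((456.40234375, -281.2727966308594), (41.453731536865234, 41.22582244873047), 21.685853958129883) ((456.3872375488281, -281.3355712890625), 21.20137596130371) 52.33787430160163
wide 1454 ((456.519775390625, -280.1790466308594), (59.40545654296875, 58.7623291015625), 49.04643249511719) ((456.36785888671875, -280.2166748046875), 30.25214958190918) 39.45051781955601
```

```bash
python3 -m crank '[{"delta_pos":[0,0,-3],"yaw":0,"gripper":1},{"delta_pos":[0,0,-6],"yaw":0,"gripper":1},{"delta_pos":[0,0,-8.5],"yaw":0,"gripper":1},{"delta_pos":[0,0,-10.5],"yaw":0,"gripper":1},{"delta_pos":[0,0,-12.5],"yaw":0,"gripper":1},{"delta_pos":[0,0,-13.6],"yaw":0,"gripper":1},{"delta_pos":[0,0,-13.6],"yaw":0,"gripper":1},{"delta_pos":[-0.1,-0.3,-13.6],"yaw":0,"gripper":1},{"delta_pos":[-0.1,-0.3,-13.6],"yaw":0,"gripper":1},{"delta_pos":[-0.1,-0.3,-13.6],"yaw":0,"gripper":1}]' 20
```

```text
time: 17.58
eef_pos: [488.3, -180.9, 74.9]
eef_rot: [0.99, -0.143, 0.001, 0.0]
contact_force: [0.4, -0.2, 0.4]
gripper_width: 85.1
finger_force: 0.0
```

```bash
python3 -m crank '[{"delta_pos":[-0.1,0,0],"yaw":0,"gripper":0.85},{"delta_pos":[-0.1,0,0],"yaw":0,"gripper":0.8},{"delta_pos":[-0.1,0,0],"yaw":0,"gripper":0.75},{"delta_pos":[-0.1,0,0],"yaw":0,"gripper":0.7},{"delta_pos":[-0.1,0,0],"yaw":0,"gripper":0.66},{"delta_pos":[-0.1,0,0],"yaw":0,"gripper":0.62},{"delta_pos":[-0.1,0,0],"yaw":0,"gripper":0.58},{"delta_pos":[-0.1,0,0],"yaw":0,"gripper":0.5},{"delta_pos":[-0.1,0,0],"yaw":0,"gripper":0.5},{"delta_pos":[-0.1,0,0],"yaw":0,"gripper":0.5},{"delta_pos":[-0.1,0,0],"yaw":0,"gripper":0.5},{"delta_pos":[-0.1,0,0],"yaw":0,"gripper":0.5}]' 50
```

```text
time: 18.58
eef_pos: [487.0, -181.3, 75.0]
eef_rot: [0.99, -0.143, 0.001, 0.001]
contact_force: [-7.0, -6.8, 22.7]
gripper_width: 50.2
finger_force: 47.8
```

```bash
python3 -m crank '[{"delta_pos":[-0.05,-0.1,0],"yaw":0,"gripper":0.5},{"delta_pos":[-0.05,-0.1,0.2],"yaw":0,"gripper":0.5},{"delta_pos":[-0.05,-0.1,0.4],"yaw":0,"gripper":0.5},{"delta_pos":[-0.05,-0.1,0.6],"yaw":0,"gripper":0.5},{"delta_pos":[-0.05,-0.1,0.8],"yaw":0,"gripper":0.5},{"delta_pos":[-0.05,-0.1,1],"yaw":0,"gripper":0.5},{"delta_pos":[-0.05,-0.1,1.2],"yaw":0,"gripper":0.5},{"delta_pos":[-0.05,-0.1,1.2],"yaw":0,"gripper":0.5}]' 60
```

```text
time: 19.25
eef_pos: [486.2, -181.4, 86.1]
eef_rot: [0.99, -0.143, 0.0, 0.0]
contact_force: [0.7, -0.2, -5.6]
gripper_width: 49.8
finger_force: 63.0
```

The tool load is 5.6 N, which matches the loaded carrier hanging free. I'll keep lifting.

```bash
python3 -m crank '[{"delta_pos":[0,0,0.3],"yaw":0,"gripper":0.5},{"delta_pos":[0,0,0.7],"yaw":0,"gripper":0.5},{"delta_pos":[0,0,1.2],"yaw":0,"gripper":0.5},{"delta_pos":[0,0,1.7],"yaw":0,"gripper":0.5},{"delta_pos":[0,0,2.3],"yaw":0,"gripper":0.5},{"delta_pos":[0,0,2.9],"yaw":0,"gripper":0.5},{"delta_pos":[0,0,3.5],"yaw":0,"gripper":0.5},{"delta_pos":[0,0,4.1],"yaw":0,"gripper":0.5},{"delta_pos":[0,0,4.7],"yaw":0,"gripper":0.5},{"delta_pos":[0,0,5.3],"yaw":0,"gripper":0.5},{"delta_pos":[0,0,5.9],"yaw":0,"gripper":0.5},{"delta_pos":[0,0,6.5],"yaw":0,"gripper":0.5},{"delta_pos":[0,0,7.1],"yaw":0,"gripper":0.5},{"delta_pos":[0,0,7.7],"yaw":0,"gripper":0.5},{"delta_pos":[0,0,8.2],"yaw":0,"gripper":0.5},{"delta_pos":[0,0,8.6],"yaw":0,"gripper":0.5},{"delta_pos":[0,0,8.9],"yaw":0,"gripper":0.5},{"delta_pos":[0,0,9],"yaw":0,"gripper":0.5},{"delta_pos":[0,0,9],"yaw":0,"gripper":0.5},{"delta_pos":[0,0,9],"yaw":0,"gripper":0.5}]'
python3 -m crank '[{"delta_pos":[0,0,0],"yaw":0,"gripper":0.5},{"delta_pos":[0,0,0],"yaw":0,"gripper":0.5},{"delta_pos":[0,0,0],"yaw":0,"gripper":0.5},{"delta_pos":[0,0,0],"yaw":0,"gripper":0.5},{"delta_pos":[0,0,0],"yaw":0,"gripper":0.5},{"delta_pos":[0,0,0],"yaw":0,"gripper":0.5}]'
python3 - <<'E'
from rad import *
for n in ('wrist','top'):
    C=cam(n); p,d=env.read_camera(n); cv2.imwrite(f'pics/end_{n}.png',p); P=cloud(C,d)
    for lo,hi,t in [(147,158,'small'),(135,144,'wide'),(120,131,'tray')]:
        m=(P[...,2]>lo)&(P[...,2]<hi)&(P[...,1]>-330)&(P[...,1]<-240)&(P[...,0]>400)&(P[...,0]<510)
        if m.sum()>10: Q=P[m]; A=np.c_[Q[:,:2]-Q[:,:2].mean(0),np.ones(len(Q))]; print(n,t,len(Q),cv2.minEnclosingCircle(Q[:,:2].astype(np.float32)),np.median(Q[:,2]),np.linalg.lstsq(A,Q[:,2],rcond=None)[0][:2].round(3))
E
```

```text
time: 20.92
eef_pos: [486.0, -181.4, 175.6]
eef_rot: [0.99, -0.143, -0.0, -0.0]
contact_force: [-0.4, -0.2, -6.4]
gripper_width: 49.1
finger_force: 63.0
time: 21.42
eef_pos: [486.1, -181.4, 175.8]
eef_rot: [0.99, -0.143, -0.0, -0.0]
contact_force: [0.6, 0.6, -6.1]
gripper_width: 49.4
finger_force: 63.0
wrist small 5446 ((456.1640625, -281.389404296875), 21.726964950561523) 155.00304173218518 [-0.051 -0.054]
wrist wide 3667 ((456.48223876953125, -280.5463562011719), 30.19072151184082) 141.70264091145395 [-0.039 -0.039]
wrist tray 4485 ((458.8152160644531, -279.2642822265625), 43.703025817871094) 127.31895041588459 [-0.024 -0.022]
top small 80 ((446.7962341308594, -261.47918701171875), 13.608642578125) 155.10418659013743 [ 0.049 -0.36 ]
top wide 139 ((446.153564453125, -261.42498779296875), 19.50419044494629) 142.38560598988215 [ 0.057 -0.167]
top tray 212 ((443.6756286621094, -254.92315673828125), 27.53827476501465) 128.25656801216184 [-0.062  0.072]
```

```bash
python3 -c "
from plant import env
print(env.close_job())"
```

```text
the job is handed in; nothing more can be done
None
```

I placed the wide dish in the tray, stood the small dish centred on it, squeezed the release, lifted the carrier off the dock and handed the job in (no verdict shown) with it held still about 10 cm up; the last wrist reading shows the dishes within about 1 mm of each other and the stack close to level.

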